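Re-clamp a sample-cell block with its window to the front

TASK

The aluminium cell block in the inclined clamp has its brass-rimmed window turned to the fixed jaw. Slide the jaw back by its black post, only then lift the block out, and put it back a quarter turn round so that the window face looks down the slope to the front: flat on the bed and down against the front lip. Then gently push the jaw up so that the block is snug between both jaws, let go, and leave the beaker, the brown bottle and the tape roll beside the clamp where they are.

Things in the scene. Friction and masses are not known exactly. Their poses are not given: they have to be found in the camera images.
- bed: Fixed sloping bed of the clamp, a steel plate 80 x 185 mm on a grey foot, low side to the front (to the robot at yaw 0). Origin: on its upper surface, 50 mm above the worktop, in the plane of the fixed jaw's gripping face. z: the bed's normal, leaning 28 deg to the front; x: up the slope; y: level, across, into the fixed jaw. The block's place is on the -y side of the origin.
- lip (a point): Middle of the front lip's inner face, at the bed surface (bed x = -30 mm): what rests against the lip has its lower face here. The lip is a dark bar along the bed's y, 6 mm thick, 6 mm high, 80 mm long, ending at the fixed jaw. Axes as the bed's.
- fixed_jaw (a point): Middle of the fixed jaw's gripping face, 11 mm above the bed (bed y = 0). The fixed jaw is dark steel: 66 mm wide along bed x, 18 mm thick (to +y), 22 mm high over the bed. Axes as the bed's.
- jaw (a joint): Travel of the sliding jaw, m: clear width between the jaws = 0.030 + value. Range 0 to 0.045; grows as the jaw moves away from the fixed jaw (bed -y). Starts at 0.0105 to 0.013 (block's 40 mm between the jaws); 0.022 with the turned block (52 mm) snug. Stiff: 5 N friction and 15 N s/m damping; stays where left.
- post (a point): On the axis of the sliding jaw's black post, 44 mm above the bed. Post: 16 mm diameter, along the bed's normal, 15 to 56 mm above the bed, 52 mm behind the jaw's gripping face. The jaw plate is 14 mm thick, 52 mm wide, 22 mm high over the bed (30 mm clear between it and the post); a blue carriage, 15 mm high over the bed, carries the post. Axes as the bed's.
- block_center (a point): Centre, half-way up, of the loose aluminium block, 40 x 52 x 58 mm (own x, y, z), 0.22 to 0.45 kg, bottom-heavy. z: out of its top, which has a blue stripe by the window face; -x face: the window face. Starts upright on the bed, lower face near the lip, window to the fixed jaw, 36 mm proud of the jaws; stands by itself when they open. Turned right, its axes are parallel to the bed's.
- window (a point): Centre of the round black window with brass rim (26 mm diameter) on the block's -x face (52 x 58 mm), 36 mm above the block's underside. Axes as the block's.
- beaker: Clear beaker, 55 mm diameter, 71 mm high, standing left of the clamp; leave alone. Origin: centre of its underside.
- amber_bottle: Brown bottle with black cap, 62 mm diameter, 145 mm high, standing left of the clamp; leave alone. Origin: centre of its underside.
- tape: Roll of tape, 78 mm diameter, 19 mm high, lying right of the clamp; leave alone. Origin: centre of its underside.
There are look-alikes about, which are no part of the job. Leave any orange look-alike of the part that bears block_center alone.

How it is judged:
By the outcome, as a careful person would: the job done as asked, in the order asked, and still so for the second after the job is handed in, with the robot touching nothing.
It also fails if it takes over 53 s, if anything falls off the work surface, if the arm or the gripper's body presses on something with over 40 N, if the wrist force passes 120 N, or if a joint passes its speed limit or range.

ROBOT

A 6-joint arm with a two-finger parallel gripper is mounted at the origin on a cart in front of the work surface, level with it; the furniture and walls round the work are solid. World frame = base frame: x ahead of the robot, y to its left, z up, the work surface at z = 0. Lengths are in m, angles in rad, forces in N, time in s.
With the tool pointing down it reaches from about 0.325 to 0.85 m from the base axis. Payload 4.4 kg.
Tool frame: the origin (TCP) lies at the very end of the fingers, on their centre line; the grasp point (between the pads) lies 19 mm behind it (grasp_offset is the distance from the TCP to the grasp point, in m); z points along the fingers, y is the direction in which the jaws open and shut (so a half turn about z gives the same grasp; the last joint's range is limited). The gripper opens to 94 mm and grips with 3 to 60 N. Pads are 16 mm wide; open, the fingers measure 119 mm over their backs; the gripper's body (75 mm by 177 mm) begins 78 mm behind the grasp point.
Start: joints at [-1.331, 0.207, 1.542, -0, 1.393, -0.15], TCP at [0.219, -0.532, 0.205] pointing down, gripper open.
Joint ranges: [-2.73, 2.73], [-0.86, 2.22], [0.23, 2.46], [-1.11, 4.25], [0.08, 2.63], [-2.82, 2.82]. Speed limits (rad/s): [2.79, 2.79, 3.14, 3.14, 3.14, 3.14].

INTERFACE

Orientations are given as a unit quaternion [x, y, z, w].
In Python, from rig import get_obs, grab_frame, job_done, grasp_offset gives the robot as it stands.
- The arm moves only by the shell command python3 -m crank 'ROWS'. ROWS is JSON, a list of rows, each a list of 7 numbers: the shift along the tool's x, y, z in m, then the turn, a rotation vector about the tool's x, y, z in units of 5 degrees (1.0 is 5 degrees), then the closure in counts, from 0 (fully open) to 255 (shut). A call has 1 to 10 rows; each row shifts and turns the commanded pose from where the row before left it, along the tool's axes as they then stand; what a row does not reach is not made up. A row lasts 1/8 s, in which the tool goes at most 62.5 mm and 10.7 degrees, less where a joint would pass 70% of its speed; a pose out of reach is approached as far as the arm can. A call is refused whole if a number of a shift passes 0.0625 or a number of a turn 1, either way. A call with a gripper value outside its range is refused whole. The fingers move at their own pace and stop on an object; the grip force is fixed at half the most. Time passes only in rows, so rows that do not move let the fingers close. It gives the time, the measured TCP pose, the force and the opening at its end, in the units of the state.
- get_obs(): the state, without advancing time (a new reading comes with each control period).
- grab_frame(name): name is "scene" or "side" or "wrist"; returns a dict with "image" (420x560x3 uint8, red, green, blue), "fov_y" (degrees; the focal length in pixels is half the picture's height over the tangent of half this angle, whatever the lens; pixels are square), "cx", "cy" (the principal point, pixels), "rvec" (rotation vector, rad) and "tvec" (3), from world to camera coordinates, as OpenCV has them; the wrist camera has in their place "T_tool_cam" (4x4, takes a point from camera to tool coordinates, whose origin is the TCP and whose axes are the flange's). Camera axes: x right, y down, z forward; pixel columns grow to the right and rows downward; lengths in m; the calibration is good to about 2 mm. A picture is of the moment at which its call begins: read the wrist's pose just before it. There is no depth.
- job_done(): hands the job in, once; it reports no verdict.
The state is a dict: "time": time; "joint_positions": joint angles; "dq": joint speeds; "joint_efforts": joint torques, N m; "ee_pos": TCP position; "eef_rot": TCP orientation; "contact_force": force on the tool from outside, world axes, zero at the start; "torque": the same for the moment, N m; "width": finger opening in m.
Only numpy, scipy, OpenCV 4.12 (cv2) and the standard library are available. Lean on these libraries where they do the work, as an engineer would, in place of code of your own. Each camera call takes 0.05 s, during which the arm holds its last target.

## Working session

There is one attempt and no reset: what is moved stays moved. The work goes in short steps, Python scripts to look and compute and a shell command to move; the robot and the scene stay as the last step left them, time stands still between calls to the robot, and variables do not carry over. Pictures are saved under pics/ and viewed, and the job is handed in when it is done.

```bash
ls; mkdir -p pics; python3 - <<'E'
from rig import *
import cv2
o=get_obs(); print(o); print(grasp_offset)
for n in ["scene","side","wrist"]:
    f=grab_frame(n); cv2.imwrite(f"pics/{n}0.png",f["image"][:,:,::-1])
    print(n,{k:v for k,v in f.items() if k!="image"})
E
```

```text
pics
{'time': 0.0, 'joint_positions': array([-1.33047172e+00,  2.07389962e-01,  1.54293184e+00, -5.93378518e-05,
        1.39349975e+00, -1.50545580e-01]), 'dq': array([ 0.00129979, -0.00105995,  0.00092053,  0.00141625, -0.0013729 ,
       -0.00084571]), 'joint_efforts': array([-4.39862006e-04, -3.70880377e+01, -2.81417924e+01,  6.97980635e-02,
        3.61211412e-02, -1.73211661e-04]), 'ee_pos': array([ 0.21882451, -0.53086602,  0.20431836]), 'eef_rot': array([ 9.80961638e-01,  1.94198410e-01, -7.91788841e-05, -1.11201683e-03]), 'contact_force': array([-0.52230336, -0.47331389,  0.10003046]), 'torque': array([ 0.03956416, -0.02403337, -0.00073196]), 'width': 0.09370481802626837}
0.0188
scene {'fov_y': 52.16179383687222, 'cx': 285.0011480409663, 'cy': 206.3556593165441, 'rvec': array([ 2.00339099, -0.77954148,  0.41950897]), 'tvec': array([-0.29591208,  0.3282264 ,  0.48706866])}
side {'fov_y': 46.080062413136595, 'cx': 279.72235811649773, 'cy': 205.11019403687442, 'rvec': array([ 2.07958106,  0.54767748, -0.31158759]), 'tvec': array([-0.52717219, -0.0046085 ,  1.17572104])}
wrist {'fov_y': 62.158478408441006, 'cx': 282.81382379986314, 'cy': 212.00787596889967, 'T_tool_cam': array([[ 1.55628503e-04, -9.58601519e-01, -2.84750949e-01,
         8.31348192e-02],
       [ 9.99998665e-01, -3.14058453e-04,  1.60380574e-03,
         3.17736286e-04],
       [-1.62683906e-03, -2.84750818e-01,  9.58600190e-01,
        -1.79009964e-01],
       [ 0.00000000e+00,  0.00000000e+00,  0.00000000e+00,
         1.00000000e+00]])}
```

View pics/scene0.png

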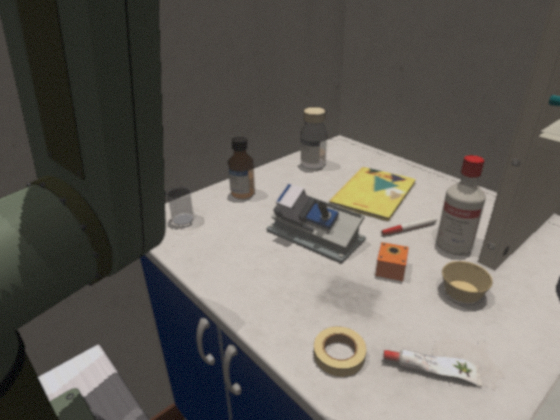

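View pics/side0.png

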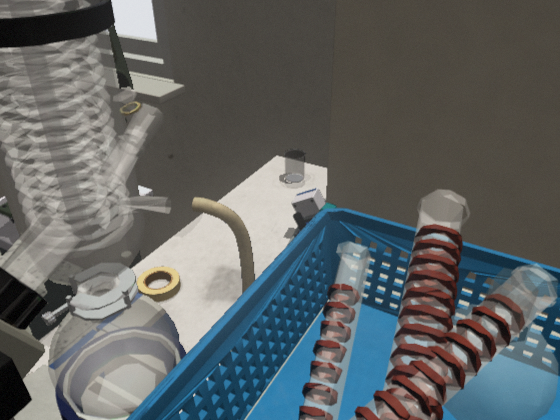

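View pics/wrist0.png

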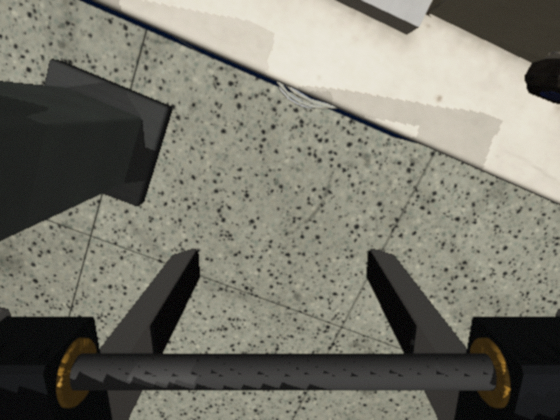

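The scene view has the clamp around (318,222), with the blue-striped block at (290,200), the beaker at (180,215), the bottle at (240,175) and the tape at (340,350). The side view shows the block at (308,205), half hidden by a basket. The wrist camera sees only the floor and the table edge. I'll zoom in on the first two.

```bash
cat > h.py <<'E'
import numpy as np, cv2
from scipy.spatial.transform import Rotation as R
from rig import *
def K(f):
    F=f["image"].shape[0]/2/np.tan(np.radians(f["fov_y"]/2)); return F
def cam(f,obs=None):
    # returns Rwc (cam->world), C
    if "rvec" in f:
        Rm=cv2.Rodrigues(f["rvec"])[0]; return Rm.T, -Rm.T@f["tvec"]
    T=f["T_tool_cam"]; Rt=R.from_quat(obs["eef_rot"]).as_matrix()
    return Rt@T[:3,:3], Rt@T[:3,3]+obs["ee_pos"]
def ray(f,u,v,obs=None):
    Rw,C=cam(f,obs); F=K(f); d=Rw@np.array([(u-f["cx"])/F,(v-f["cy"])/F,1]); return C,d/np.linalg.norm(d)
def onz(f,u,v,z,obs=None):
    C,d=ray(f,u,v,obs); return C+d*(z-C[2])/d[2]
def proj(f,P,obs=None):
    Rw,C=cam(f,obs); p=(np.atleast_2d(P)-C)@Rw; F=K(f); return np.c_[f["cx"]+F*p[:,0]/p[:,2],f["cy"]+F*p[:,1]/p[:,2]]
def tri(rays):
    A=0;b=0
    for C,d in rays:
        M=np.eye(3)-np.outer(d,d);A=A+M;b=b+M@C
    return np.linalg.solve(A,b)
def shot(n,out,crop=None,s=1):
    o=get_obs(); f=grab_frame(n); im=f["image"][:,:,::-1]
    np.savez(f"pics/{out}.npz",o=o,f=f)
    if crop: x0,x1,y0,y1=crop; im=im[y0:y1,x0:x1]
    cv2.imwrite(f"pics/{out}.png",cv2.resize(im,None,fx=s,fy=s,interpolation=cv2.INTER_CUBIC)); return f,o
def load(n):
    d=np.load(f"pics/{n}.npz",allow_pickle=True); return d["f"].item(),d["o"].item()
E
python3 - <<'E'
from h import *
f,o=shot("scene","scene1",(150,400,120,290),3)
g,_=shot("side","side1",(260,360,140,250),6)
for n,u,v,z in [("foot left",268,230,0),("foot front",345,255,0),("right",365,238,0),("tape",340,350,.01),("beaker",181,222,0),("bottle",241,195,0),("orange",392,262,.03)]:
    print(n,onz(f,u,v,z).round(3))
print(cam(f)[1],cam(g)[1])
E
```

```text
foot left [0.544 0.215 0.   ]
foot front [0.599 0.043 0.   ]
right [0.674 0.053 0.   ]
tape [ 0.409 -0.111  0.01 ]
beaker [0.421 0.373 0.   ]
bottle [0.593 0.378 0.   ]
orange [ 0.616 -0.053  0.03 ]
[ 0.06119638 -0.38380963  0.53054461] [ 0.95588286 -0.60140816  0.62036112]
```

View pics/scene1.png

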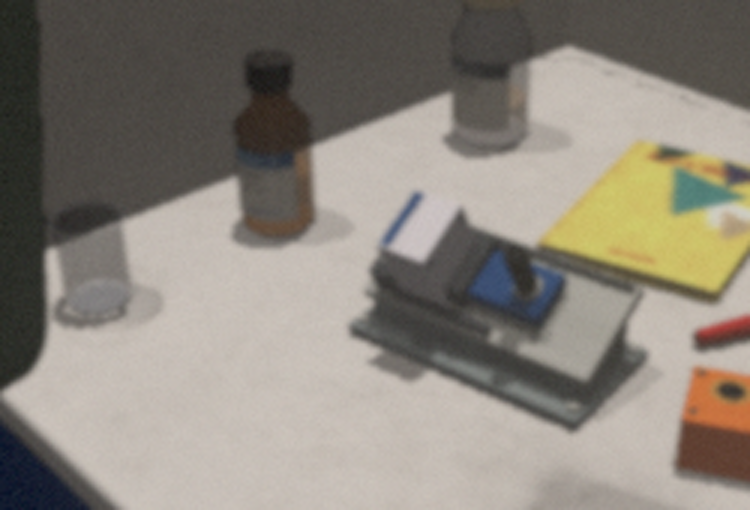

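View pics/side1.png

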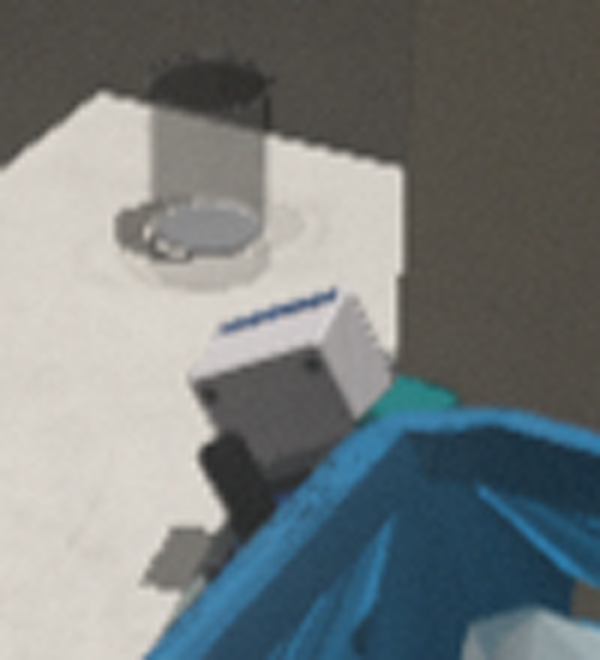

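```bash
python3 -m crank '[[0.036,-0.034,-0.006,0,0,0,0],[0.036,-0.034,-0.006,0,0,0,0],[0.036,-0.034,-0.006,0,0,0,0],[0.036,-0.034,-0.006,0,0,0,0],[0.036,-0.034,-0.006,0,0,0,0],[0.036,-0.034,-0.006,0,0,0,0],[0.036,-0.034,-0.006,0,0,0,0]]'; python3 -m crank '[[0.036,-0.034,-0.006,0,0,0,0],[0.036,-0.034,-0.006,0,0,0,0],[0.036,-0.034,-0.006,0,0,0,0],[0.036,-0.034,-0.006,0,0,0,0],[0.036,-0.034,-0.006,0,0,0,0],[0.036,-0.034,-0.006,0,0,0,0],[0.036,-0.034,-0.006,0,0,0,0],[0,0,0,0,0,0,0],[0,0,0,0,0,0,0]]'
python3 - <<'E'
from h import *
f,o=shot("wrist","w1"); print(o["joint_positions"])
E
```

```text
time: 1.12
ee_pos: [0.3617, -0.2141, 0.2477]
eef_rot: [0.981, 0.194, 0.0, 0.0]
contact_force: [0.3, -1.0, -0.2]
width: 0.0937
time: 2.25
ee_pos: [0.5032, 0.1, 0.289]
eef_rot: [0.981, 0.194, -0.001, 0.0]
contact_force: [-0.1, 0.1, 0.3]
width: 0.0938
[ 2.78832453e-02  2.01070384e-02  1.57609046e+00 -7.16376665e-04
  1.54650921e+00  1.20760994e+00]
```

View pics/w1.png

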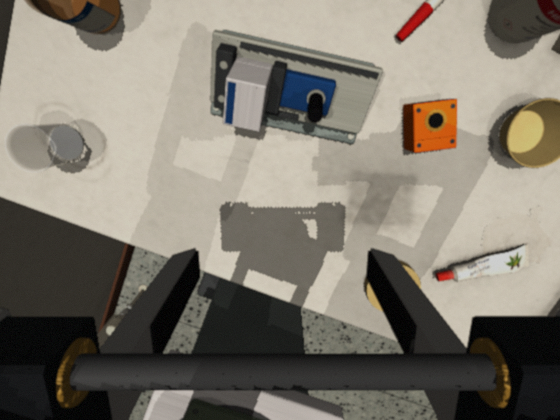

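Clear overhead view: the clamp covers (210–382, 30–142), the block's white top (225–270, 60–130) with its blue stripe on the left towards the fixed jaw, and the post is at (316,103). I'll enlarge it to measure.

```bash
python3 - <<'E'
from h import *
f,o=load("w1")
im=f["image"][15:155,195:395,::-1]
cv2.imwrite("pics/w1z.png",cv2.resize(im,None,fx=4,fy=4,interpolation=cv2.INTER_CUBIC))
E
```

```text
(no output)
```

View pics/w1z.png

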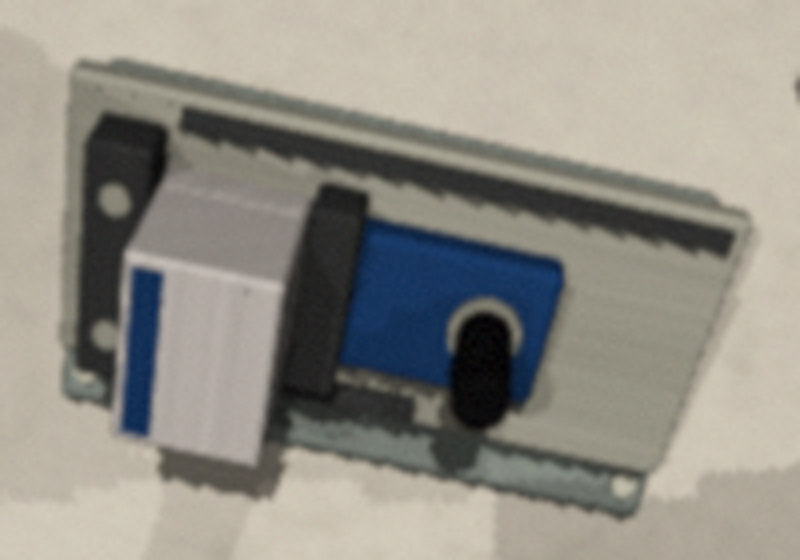

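```bash
cat > fit.py <<'E'
from h import *
from scipy.optimize import least_squares
th=np.radians(28)
def bedR(yaw): return R.from_euler("z",yaw).as_matrix()@np.array([[np.cos(th),0,-np.sin(th)],[0,1,0],[np.sin(th),0,np.cos(th)]])
def bw(p,P): return np.atleast_2d(P)@bedR(p[2]).T+np.array([p[0],p[1],.05])
E
python3 - <<'E'
from fit import *
f,o=load("w1")
px=lambda a:(np.array(a,float)+.5)/4-.5+[195,15]
top=px([(128,252),(285,285),(258,465),(113,433)])
P=np.array([(22,0,58),(22,-40,58),(-30,-40,58),(-30,0,58)])/1000
def res(p): return (proj(f,bw(p,P),o)-top).ravel()
s=least_squares(res,[.56,.18,.3]); p=s.x; print(p,np.degrees(p[2]),s.fun.round(2))
# check others: project expectations into zoom coordinates
for n,Q in dict(fj22=(33,0,22),fj18=(33,18,22),posttop=(0,-92-2,56),postbase=(0,-94,15),bedUL=(44,25,0),lipL=(-30,0,0)).items():
    z=(proj(f,bw(p,np.array(Q)/1000),o)[0]-[195,15]+.5)*4-.5; print(n,z.round())
# cast bed features on bed plane
Rm=bedR(p[2]);o0=np.array([p[0],p[1],.05])
for n,z,q in [("UL",0,(80,65)),("UR",0,(748,215)),("LR",0,(655,470)),("fj",22,(88,142)),("fj",22,(160,152)),("posttop",56,(480,400)),("postbase",15,(487,325)),("jawplateUL",22,(318,205)),("jawplateUR",22,(365,212))]:
    C,d=ray(f,*px(q),o); Cb=(C-o0)@Rm; db=d@Rm; print(n,((Cb+db*(z/1000-Cb[2])/db[2])*1000).round(1))
E
```

```text
[0.59429265 0.19379293 0.18339423] 10.507715620009137 [-0.84 -1.19  0.96 -0.27  0.35  0.85 -0.48  0.88]
fj22 [158. 146.]
fj18 [ 87. 130.]
posttop [485. 409.]
postbase [489. 335.]
bedUL [82. 49.]
lipL [154. 336.]
UL [40.1 25.4  0. ]
UR [  41.2 -153.9    0. ]
LR [ -37.8 -155.6    0. ]
fj [30.1 17.7 22. ]
fj [31.6 -0.6 22. ]
posttop [  2.  -92.3  56. ]
postbase [  2.6 -92.9  15. ]
jawplateUL [ 27.4 -42.1  22. ]
jawplateUR [ 28.3 -54.3  22. ]
```

```bash
cat >> fit.py <<'E'
BED=np.array([0.5943,0.1938,0.1834])
def plan(x,y,z,spin,n,start=None,offs=0):
    """TCP to bed (x,y,z mm), tool z=-bed z, tool x at angle spin deg from bed x about bed z; n rows const twist"""
    o=get_obs() if start is None else start
    Rb=bedR(BED[2]); p=bw(BED,np.array([x,y,z])/1000)[0]
    c,s=np.cos(np.radians(spin)),np.sin(np.radians(spin))
    Rt=Rb@np.column_stack([[c,s,0],[s,-c,0],[0,0,-1]])
    R0=R.from_quat(o["eef_rot"]).as_matrix()
    rv=R.from_matrix(R0.T@Rt).as_rotvec(); r=rv/n
    S=sum(R.from_rotvec(r*k).as_matrix() for k in range(n))
    sh=np.linalg.solve(S,R0.T@(p-o["ee_pos"]))
    print("world target",p.round(3),"rows",n,"shift",sh.round(4),"turn",(np.degrees(r)/5).round(3),"total deg",np.degrees(rv).round(1))
def bedpose():
    o=get_obs();Rb=bedR(BED[2]);q=(o["ee_pos"]-np.r_[BED[:2],.05])@Rb*1000
    Rt=Rb.T@R.from_quat(o["eef_rot"]).as_matrix()
    print("t",round(o["time"],2),"TCP bed",q.round(1),"toolx",Rt[:,0].round(3),"toolz",Rt[:,2].round(3),"F bed",(o["contact_force"]@Rb).round(1),"w",round(o["width"]*1000,1),"j",o["joint_positions"].round(2))
E
python3 - <<'E'
from fit import *
bedpose(); plan(0,-93,105,90,20)
E
```

```text
t 2.3 TCP bed [ 17.9 -76.  261.2] toolx [ 0.864  0.205 -0.461] toolz [-0.47  -0.    -0.882] F bed [ 0.1 -0.9 -0.3] w 94.0 j [ 0.03  0.02  1.58 -0.    1.55  1.21]
world target [0.563 0.093 0.143] rows 20 shift [0.0005 0.0012 0.0079] turn [-0.235  0.191 -0.765] total deg [-23.5  19.1 -76.5]
```

```bash
python3 -m crank '[[0.0005,0.0012,0.008,-0.235,0.19,-0.765,0],[0.0005,0.0012,0.008,-0.235,0.19,-0.765,0],[0.0005,0.0012,0.008,-0.235,0.19,-0.765,0],[0.0005,0.0012,0.008,-0.235,0.19,-0.765,0],[0.0005,0.0012,0.008,-0.235,0.19,-0.765,0],[0.0005,0.0012,0.008,-0.235,0.19,-0.765,0],[0.0005,0.0012,0.008,-0.235,0.19,-0.765,0],[0.0005,0.0012,0.008,-0.235,0.19,-0.765,0],[0.0005,0.0012,0.008,-0.235,0.19,-0.765,0],[0.0005,0.0012,0.008,-0.235,0.19,-0.765,0]]' ; python3 -m crank '[[0.0005,0.0012,0.008,-0.235,0.19,-0.765,0],[0.0005,0.0012,0.008,-0.235,0.19,-0.765,0],[0.0005,0.0012,0.008,-0.235,0.19,-0.765,0],[0.0005,0.0012,0.008,-0.235,0.19,-0.765,0],[0.0005,0.0012,0.008,-0.235,0.19,-0.765,0],[0.0005,0.0012,0.008,-0.235,0.19,-0.765,0],[0.0005,0.0012,0.008,-0.235,0.19,-0.765,0],[0.0005,0.0012,0.008,-0.235,0.19,-0.765,0],[0.0005,0.0012,0.008,-0.235,0.19,-0.765,0],[0.0005,0.0012,0.008,-0.235,0.19,-0.765,0]]'; python3 -m crank '[[0,0,0,0,0,0,0]]'
python3 - <<'E'
from fit import *
bedpose(); plan(0,-93,25,90,1)
shot("wrist","w2"); shot("scene","s2",(150,400,120,290),3)
E
```

```text
time: 3.55
ee_pos: [0.5233, 0.0901, 0.2114]
eef_rot: [0.855, 0.502, 0.099, 0.083]
contact_force: [0.3, -0.4, -0.3]
width: 0.0942
time: 4.8
ee_pos: [0.5634, 0.0928, 0.1414]
eef_rot: [0.62, 0.746, 0.185, 0.155]
contact_force: [-2.1, 0.5, -0.2]
width: 0.0941
time: 4.92
ee_pos: [0.5626, 0.0928, 0.1406]
eef_rot: [0.622, 0.745, 0.185, 0.154]
contact_force: [-0.2, 0.5, 0.3]
width: 0.0943
t 4.92 TCP bed [ -1.2 -93.5 103.3] toolx [ 0.003  1.    -0.002] toolz [-0.003 -0.002 -1.   ] F bed [0.  0.5 0.3] w 94.3 j [-0.05 -0.03  2.03  0.17  0.67 -0.35]
world target [0.6   0.1   0.072] rows 1 shift [0.0007 0.0014 0.0783] turn [-0.034  0.022 -0.03 ] total deg [-0.2  0.1 -0.1]
```

View pics/w2.png

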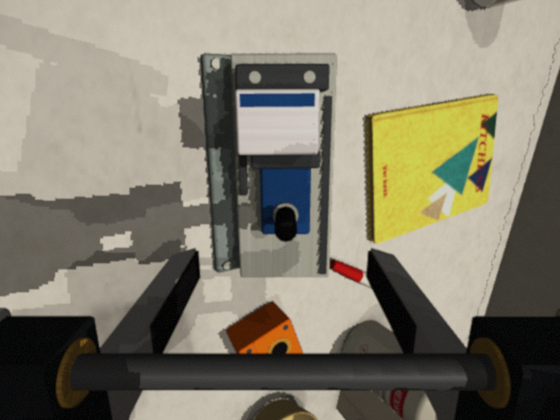

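View pics/s2.png

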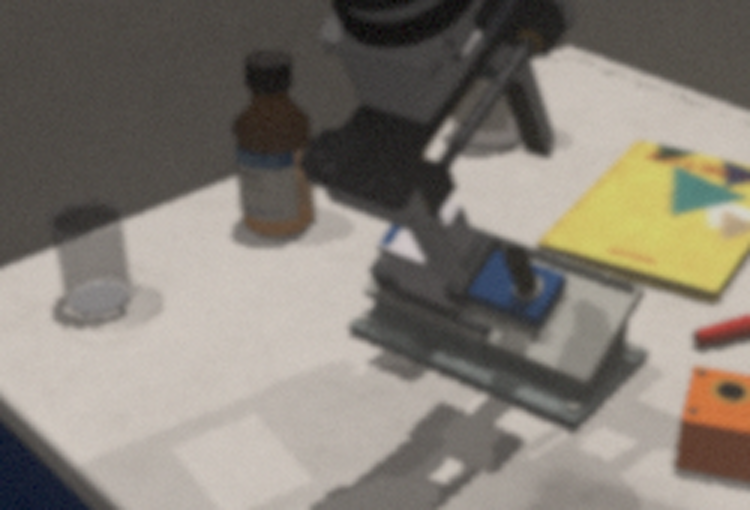

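The wrist view is now square to the bed: block top (236–320, 90–155) with the stripe by the fixed jaw, carriage (260–310, 165–235) and post at (286,220). I'll refine the bed pose with both wrist views.

```bash
python3 - <<'E'
from h import *
f,o=load("w2")
im=f["image"][45:285,190:345,::-1]
cv2.imwrite("pics/w2z.png",cv2.resize(im[:130],None,fx=4,fy=4,interpolation=cv2.INTER_CUBIC))
cv2.imwrite("pics/w2y.png",cv2.resize(im[110:],None,fx=4,fy=4,interpolation=cv2.INTER_CUBIC))
E
```

```text
(no output)
```

View pics/w2z.png

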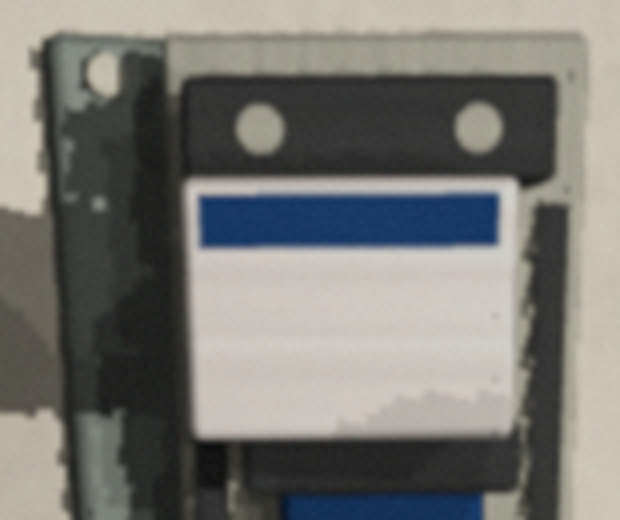

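View pics/w2y.png

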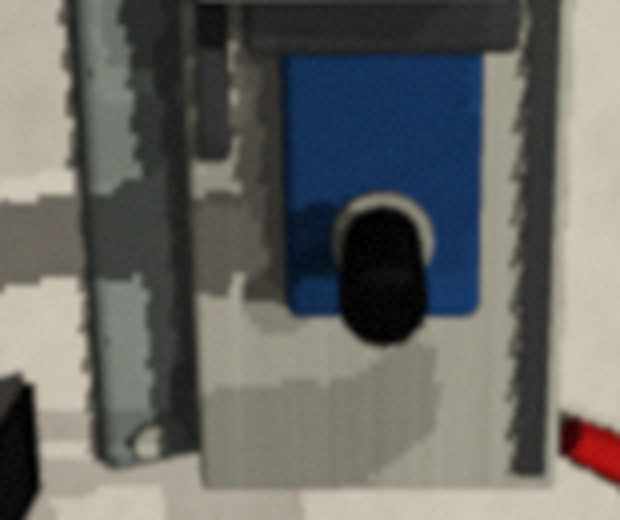

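```bash
python3 - <<'E'
from fit import *
f1,o1=load("w1"); f2,o2=load("w2")
z=lambda a,org:(np.array(a,float)+.5)/4-.5+org
A=[195,15];B=[190,45];Cc=[190,155]
# (frame, px, kind)
D=[]
for q,P in zip([(128,252),(285,285),(258,465),(113,433)],[(22,0,58),(22,-40,58),(-30,-40,58),(-30,0,58)]): D.append((1,z(q,A),P,1,0))
for q,P in zip([(184,178),(517,178),(515,438),(195,438)],[(-30,0,58),(22,0,58),(22,-40,58),(-30,-40,58)]): D.append((2,z(q,B),P,1,0))
for q,P in zip([(185,82),(555,78),(555,178)],[(-33,18,22),(33,18,22),(33,0,22)]): D.append((2,z(q,B),P,0,0))
for q,P in zip([(160,152),(88,142)],[(33,0,22),(33,18,22)]): D.append((1,z(q,A),P,0,0))
D.append((2,z((383,302),Cc),(0,-82,56),0,1)); D.append((1,z((482,400),A),(0,-82,56),0,1))
D.append((2,z((383,243),Cc),(0,-82,15),0,1)); D.append((1,z((487,325),A),(0,-82,15),0,1))
def res(p):
    r=[]
    for k,q,P,bx,pst in D:
        P=np.array(P,float)/1000+[p[3]*bx,-p[4]*pst+p[5]*bx,0]
        f,o=(f1,o1) if k==1 else (f2,o2)
        r.append(proj(f,bw(p,P),o)[0]-q)
    return np.array(r).ravel()
s=least_squares(res,[.594,.194,.183,0,.011,0],loss="soft_l1",f_scale=1.0)
print(s.x.round(4)); print(res(s.x).reshape(-1,2).round(1))
E
```

```text
[5.931e-01 1.937e-01 2.022e-01 4.000e-04 1.060e-02 1.000e-03]
[[-2.  -0.5]
 [-0.  -0.4]
 [ 0.2  0.9]
 [-0.7  1.7]
 [-1.3  0.6]
 [ 1.2 -1.1]
 [ 0.9  0.2]
 [-0.3  1.7]
 [-0.9  0.6]
 [ 2.2 -0.3]
 [ 1.6  2.3]
 [-1.1 -0.4]
 [-0.9 -1.6]
 [ 0.3  2.2]
 [-0.2  1.4]
 [-0.1 -1. ]
 [-0.7  1.6]]
```

```bash
cat > fit2.py <<'E'
from fit import *
f1,o1=load("w1"); f2,o2=load("w2")
z=lambda a,org:(np.array(a,float)+.5)/4-.5+org
A=[195,15];B=[190,45];Cc=[190,155]
D=[]
for q,P in zip([(128,252),(285,285),(258,465),(113,433)],[(22,0,58),(22,-40,58),(-30,-40,58),(-30,0,58)]): D.append((1,z(q,A),P,1,0))
for q,P in zip([(184,178),(517,178),(515,438),(195,438)],[(-30,0,58),(22,0,58),(22,-40,58),(-30,-40,58)]): D.append((2,z(q,B),P,1,0))
for q,P in zip([(185,82),(555,78),(555,178)],[(-33,18,22),(33,18,22),(33,0,22)]): D.append((2,z(q,B),P,0,0))
for q,P in zip([(160,152),(88,142)],[(33,0,22),(33,18,22)]): D.append((1,z(q,A),P,0,0))
D.append((2,z((383,302),Cc),(0,-82,56),0,1)); D.append((1,z((482,400),A),(0,-82,56),0,1))
D.append((2,z((383,243),Cc),(0,-82,15),0,1)); D.append((1,z((487,325),A),(0,-82,15),0,1))
# bed plate edges, end y's are taken from symmetric 185 mm plate 25.4..-155 (measured)
def res(p,yaw,use):
    p=np.r_[p[:2],yaw,p[2:]]
    r=[]
    for k,q,P,bx,pst in D:
        if k not in use: continue
        P=np.array(P,float)/1000+[p[3]*bx,-p[4]*pst,0]
        f,o=(f1,o1) if k==1 else (f2,o2)
        r.append(proj(f,bw(p,P),o)[0]-q)
    return np.array(r).ravel()
for yaw in (.183,.188):
  for use in ((1,),(2,),(1,2)):
    s=least_squares(res,[.594,.194,0,.011],args=(yaw,use),loss="soft_l1",f_scale=1.0)
    print(yaw,use,s.x.round(4),s.cost.round(2))
print(s.fun.reshape(-1,2).round(1))
E
python3 fit2.py
```

```text
0.183 (1,) [ 5.945e-01  1.936e-01 -2.000e-04  1.090e-02] 7.94
0.183 (2,) [5.935e-01 1.943e-01 3.000e-04 1.060e-02] 11.19
0.183 (1, 2) [5.939e-01 1.941e-01 1.000e-04 1.120e-02] 20.97
0.188 (1,) [ 5.943e-01  1.936e-01 -2.000e-04  1.080e-02] 7.25
0.188 (2,) [5.934e-01 1.943e-01 2.000e-04 1.060e-02] 10.14
0.188 (1, 2) [5.937e-01 1.941e-01 1.000e-04 1.120e-02] 19.2
[[-1.4 -0.8]
 [ 0.5 -0.1]
 [ 0.1  1. ]
 [-0.7  1.2]
 [-0.7  0.4]
 [ 1.7 -0.1]
 [ 0.6  1. ]
 [-0.6  1.5]
 [ 0.3 -0.8]
 [ 3.3 -0.4]
 [ 2.4  2.2]
 [-1.1 -1.1]
 [-0.8 -2.5]
 [-0.6  2.2]
 [-0.5  2. ]
 [-0.8 -0.7]
 [-0.7  2.3]]
```

```bash
sed -i 's/^BED=.*/BED=np.array([0.5938,0.1940,0.186])/' fit.py; python3 - <<'E'
from fit import *
bedpose(); plan(0,-93,26,90,6)
E
```

```text
t 5.03 TCP bed [  0.6 -93.3 103.7] toolx [ 0.004  1.    -0.003] toolz [-0.001 -0.003 -1.   ] F bed [ 0.7 -0.4 -1.1] w 94.2 j [-0.05 -0.03  2.03  0.17  0.67 -0.34]
world target [0.599 0.1   0.073] rows 6 shift [ 0.0001 -0.0001  0.013 ] turn [-0.002  0.006 -0.007] total deg [-0.   0.2 -0.2]
```

```bash
python3 -m crank '[[0,0,0.013,0,0,0,0],[0,0,0.013,0,0,0,0],[0,0,0.013,0,0,0,0],[0,0,0.013,0,0,0,0],[0,0,0.013,0,0,0,0],[0,0,0.012,0,0,0,0],[0,0,0,0,0,0,255],[0,0,0,0,0,0,255],[0,0,0,0,0,0,255],[0,0,0,0,0,0,255]]'
python3 -m crank '[[0,0,0,0,0,0,255],[0,0,0,0,0,0,255]]'
python3 - <<'E'
from fit import *
bedpose()
E
```

```text
time: 6.28
ee_pos: [0.5997, 0.101, 0.0743]
eef_rot: [0.62, 0.746, 0.186, 0.155]
contact_force: [0.3, 0.0, 0.1]
width: 0.0574
time: 6.52
ee_pos: [0.5995, 0.101, 0.0739]
eef_rot: [0.62, 0.746, 0.186, 0.155]
contact_force: [-0.4, -0.5, 0.6]
width: 0.0374
t 6.53 TCP bed [  1.  -92.4  26.6] toolx [ 0.001  1.    -0.002] toolz [-0.    -0.002 -1.   ] F bed [-0.1 -0.4  0.8] w 37.4 j [-0.03  0.17  1.99  0.2   0.51 -0.37]
```

```bash
python3 -m crank '[[0,0,0,0,0,0,255],[0,0,0,0,0,0,255],[0,0,0,0,0,0,255],[0,0,0,0,0,0,255]]'
python3 -m crank '[[-0.002,0,0,0,0,0,255],[-0.003,0,0,0,0,0,255],[-0.003,0,0,0,0,0,255]]'
python3 - <<'E'
from fit import *
bedpose()
E
```

```text
time: 7.02
ee_pos: [0.5993, 0.1011, 0.0736]
eef_rot: [0.62, 0.746, 0.185, 0.155]
contact_force: [-0.2, 0.5, 0.1]
width: 0.0157
time: 7.4
ee_pos: [0.6006, 0.0943, 0.0736]
eef_rot: [0.62, 0.746, 0.186, 0.154]
contact_force: [-0.0, 6.1, 0.0]
width: 0.0153
t 7.4 TCP bed [  0.7 -99.2  26.4] toolx [ 0.002  1.    -0.   ] toolz [-0.001 -0.    -1.   ] F bed [ 1.   6.  -0.5] w 15.3 j [-0.05  0.17  1.99  0.22  0.52 -0.4 ]
```

Grip is on the post and the drag is about 6 N, as expected. I'll keep pulling back.

```bash
python3 -m crank '[[-0.003,0,0,0,0,0,255],[-0.003,0,0,0,0,0,255],[-0.003,0,0,0,0,0,255],[-0.003,0,0,0,0,0,255],[-0.003,0,0,0,0,0,255],[-0.003,0,0,0,0,0,255],[-0.001,0,0,0,0,0,255],[0,0,0,0,0,0,255]]'
python3 - <<'E'
from fit import *
bedpose(); shot("wrist","w3")
E
```

```text
time: 8.4
ee_pos: [0.6041, 0.0754, 0.0736]
eef_rot: [0.62, 0.746, 0.186, 0.154]
contact_force: [-0.1, 4.1, -0.6]
width: 0.0157
t 8.4 TCP bed [   0.7 -118.5   26.4] toolx [ 0.002  1.    -0.001] toolz [-0.001 -0.001 -1.   ] F bed [ 0.3  4.1 -0.8] w 15.7 j [-0.09  0.17  1.99  0.26  0.52 -0.47]
```

View pics/w3.png

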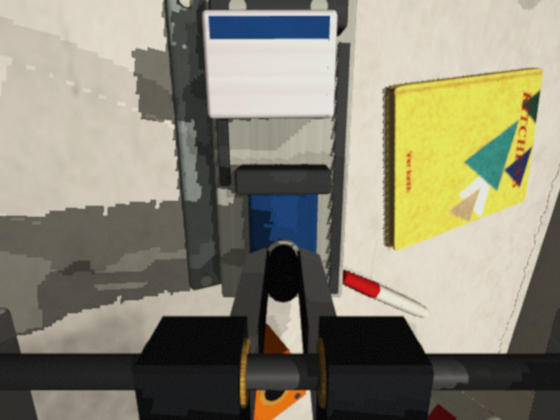

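Jaw pulled back about 26 mm; the block still stands by the fixed jaw at (205–335, 12–118). Next I'll release the post and rise.

```bash
python3 -m crank '[[0,0,0,0,0,0,0],[0,0,0,0,0,0,0],[0,0,0,0,0,0,0],[0,0,-0.02,0,0,0,0],[0,0,-0.025,0,0,0,0],[0,0,-0.025,0,0,0,0],[0,0,0,0,0,0,0]]'
python3 - <<'E'
from fit import *
bedpose(); plan(-4,-20,100,0,18)
E
```

```text
time: 9.32
ee_pos: [0.5733, 0.0681, 0.1377]
eef_rot: [0.62, 0.746, 0.187, 0.157]
contact_force: [0.3, -0.1, -0.5]
width: 0.082
t 9.32 TCP bed [   2.8 -119.9   97.9] toolx [ 0.001  1.    -0.003] toolz [ 0.004 -0.003 -1.   ] F bed [ 0.  -0.1 -0.5] w 82.0 j [-0.11 -0.01  2.02  0.22  0.67 -0.44]
world target [0.548 0.165 0.136] rows 18 shift [ 0.0043 -0.0045 -0.0001] turn [ 0.004 -0.     0.999] total deg [ 0.3 -0.  89.9]
```

```bash
python3 -m crank '[[0.0043,-0.0045,0,0,0,1,0],[0.0043,-0.0045,0,0,0,1,0],[0.0043,-0.0045,0,0,0,1,0],[0.0043,-0.0045,0,0,0,1,0],[0.0043,-0.0045,0,0,0,1,0],[0.0043,-0.0045,0,0,0,1,0],[0.0043,-0.0045,0,0,0,1,0],[0.0043,-0.0045,0,0,0,1,0],[0.0043,-0.0045,0,0,0,1,0]]'
python3 -m crank '[[0.0043,-0.0045,0,0,0,1,0],[0.0043,-0.0045,0,0,0,1,0],[0.0043,-0.0045,0,0,0,1,0],[0.0043,-0.0045,0,0,0,1,0],[0.0043,-0.0045,0,0,0,1,0],[0.0043,-0.0045,0,0,0,1,0],[0.0043,-0.0045,0,0,0,1,0],[0.0043,-0.0045,0,0,0,1,0],[0.0043,-0.0045,0,0,0,1,0],[0,0,0,0,0,0,0]]'
python3 - <<'E'
from fit import *
bedpose(); plan(-4,-20,28,0,6); shot("wrist","w4"); shot("scene","s4",(150,400,120,290),3)
E
```

```text
time: 10.45
ee_pos: [0.5416, 0.1129, 0.1227]
eef_rot: [0.859, 0.451, 0.23, 0.071]
contact_force: [0.2, -0.2, 0.1]
width: 0.094
time: 11.7
ee_pos: [0.5478, 0.1667, 0.1313]
eef_rot: [0.966, 0.09, 0.24, -0.022]
contact_force: [1.3, -0.3, 0.9]
width: 0.0941
t 11.7 TCP bed [ -6.2 -18.3  95.4] toolx [ 1.     0.    -0.002] toolz [-0.002 -0.002 -1.   ] F bed [ 1.5 -0.6  0.2] w 94.1 j [ 0.13 -0.01  2.03  0.04  0.63  1.49]
world target [0.581 0.171 0.073] rows 6 shift [0.0004 0.0003 0.0112] turn [0.003 0.003 0.   ] total deg [0.1 0.1 0. ]
```

View pics/w4.png

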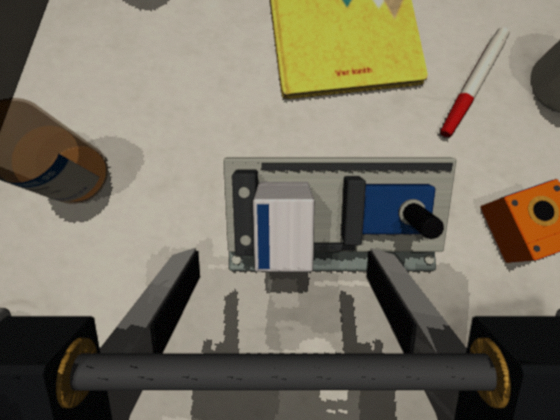

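View pics/s4.png

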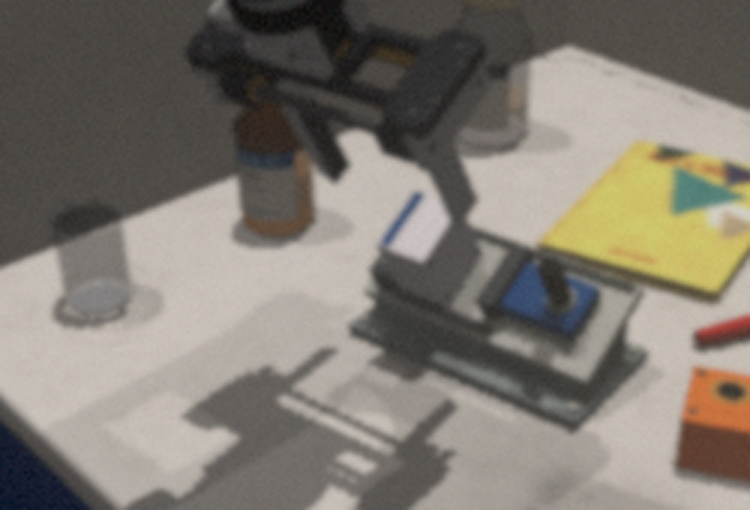

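The block's top centre is at (285,232), midway between the fingers at (190–377), and nothing lies under the fingertips except the jaw tops. Descending.

```bash
python3 -m crank '[[0.0004,0.0003,0.011,0,0,0,0],[0.0004,0.0003,0.011,0,0,0,0],[0.0004,0.0003,0.011,0,0,0,0],[0.0004,0.0003,0.011,0,0,0,0],[0.0004,0.0003,0.011,0,0,0,0],[0.0004,0,0.010,0,0,0,0],[0,0,0,0,0,0,0]]'
python3 - <<'E'
from fit import *
bedpose(); shot("wrist","w5")
E
```

```text
time: 12.68
ee_pos: [0.5799, 0.1709, 0.0749]
eef_rot: [0.966, 0.089, 0.24, -0.022]
contact_force: [0.9, 0.2, 0.9]
width: 0.094
t 12.68 TCP bed [ -4.2 -20.1  30.4] toolx [ 1.    -0.001 -0.002] toolz [-0.002 -0.002 -1.   ] F bed [ 1.2 -0.   0.3] w 94.0 j [0.13 0.16 1.99 0.05 0.5  1.48]
```

View pics/w5.png

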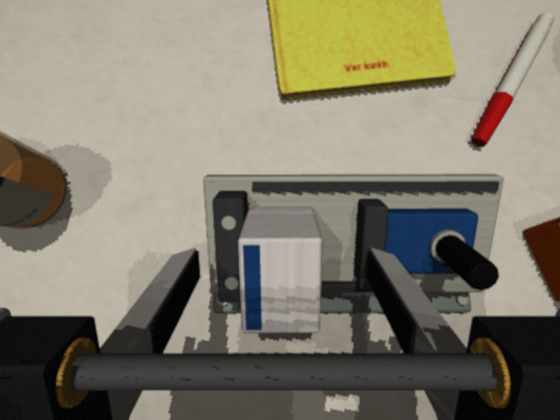

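The block (240–320, 208–332) is centred between the fingers. Two mm lower, then close.

```bash
python3 -m crank '[[0,0,0.002,0,0,0,60],[0,0,0,0,0,0,255],[0,0,0,0,0,0,255],[0,0,0,0,0,0,255],[0,0,0,0,0,0,255],[0,0,0,0,0,0,255],[0,0,0,0,0,0,255],[0,0,0,0,0,0,255]]'
python3 - <<'E'
from fit import *
bedpose()
E
```

```text
time: 13.72
ee_pos: [0.5811, 0.1714, 0.0744]
eef_rot: [0.966, 0.089, 0.241, -0.022]
contact_force: [-0.6, 2.3, 1.4]
width: 0.0399
t 13.72 TCP bed [ -3.2 -19.8  29.4] toolx [ 1.    -0.001 -0.   ] toolz [-0.    -0.001 -1.   ] F bed [0.5 2.4 1.4] w 39.9 j [0.13 0.16 1.99 0.05 0.5  1.48]
```

```bash
python3 -m crank '[[0,0,0,0,0,0,255],[0,0,-0.003,0,0,0,255],[0,0,-0.006,0,0,0,255],[0,0,-0.009,0,0,0,255],[0,0,-0.01,0,0,0,255],[0,0,-0.01,0,0,0,255],[0,0,-0.007,0,0,0,255],[0,0,0,0,0,0,255]]'
python3 - <<'E'
from fit import *
bedpose(); shot("wrist","w6");shot("scene","s6",(150,400,120,290),3); plan(-10,-29,75,90,18)
E
```

```text
time: 14.72
ee_pos: [0.5606, 0.1673, 0.115]
eef_rot: [0.966, 0.089, 0.241, -0.022]
contact_force: [0.7, 0.3, -3.8]
width: 0.0396
t 14.72 TCP bed [ -2.6 -20.1  75. ] toolx [ 1.    -0.001  0.001] toolz [ 0.001 -0.002 -1.   ] F bed [-1.1  0.2 -3.7] w 39.6 j [0.13 0.05 2.02 0.05 0.59 1.48]
world target [0.556 0.157 0.112] rows 18 shift [-0.0007  0.0001 -0.    ] turn [ 1.000e-03  1.000e-03 -1.001e+00] total deg [  0.1   0.1 -90.1]
```

View pics/w6.png

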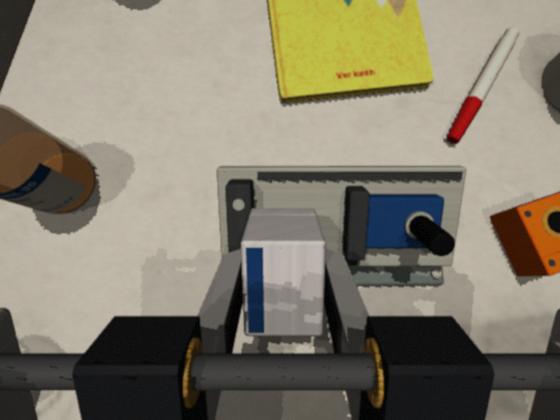

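View pics/s6.png

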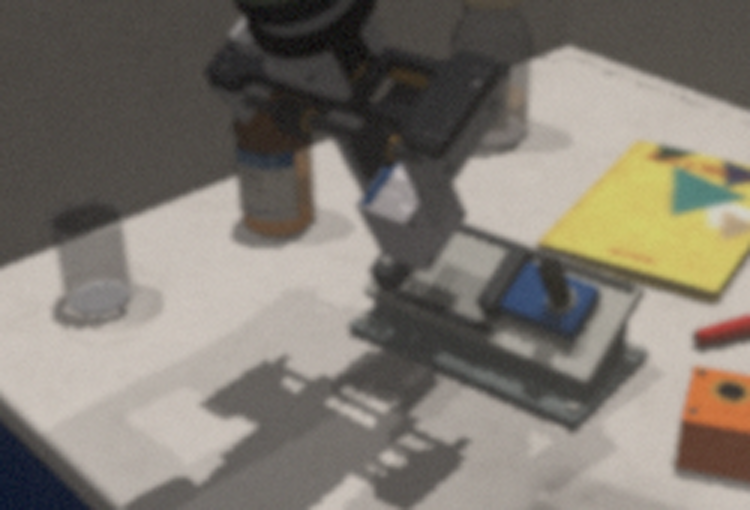

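The block is held straight in the fingers (top at (245–323, 248–333), same as before the lift) and clear of the jaws. I'll do the quarter turn.

```bash
python3 -m crank '[[-0.0007,0,0,0,0,-0.5,255],[-0.0007,0,0,0,0,-1,255],[-0.0007,0,0,0,0,-1,255],[-0.0007,0,0,0,0,-1,255],[-0.0007,0,0,0,0,-1,255],[-0.0007,0,0,0,0,-1,255],[-0.0007,0,0,0,0,-1,255],[-0.0007,0,0,0,0,-1,255],[-0.0007,0,0,0,0,-1,255],[-0.0007,0,0,0,0,-1,255]]'
python3 -m crank '[[-0.0007,0,0,0,0,-1,255],[-0.0007,0,0,0,0,-1,255],[-0.0007,0,0,0,0,-1,255],[-0.0007,0,0,0,0,-1,255],[-0.0007,0,0,0,0,-1,255],[-0.0007,0,0,0,0,-1,255],[-0.0007,0,0,0,0,-1,255],[0,0,0,0,0,-1,255],[0,0,0,0,0,-0.5,255],[0,0,0,0,0,0,255]]'
python3 - <<'E'
from fit import *
bedpose(); f,o=shot("wrist","w7"); plan(-10,-29,75,90,2)
im=f["image"][120:400,180:380,::-1]; cv2.imwrite("pics/w7z.png",cv2.resize(im,None,fx=2,fy=2,interpolation=cv2.INTER_CUBIC))
E
```

```text
time: 16.08
ee_pos: [0.5549, 0.1639, 0.1104]
eef_rot: [0.848, 0.472, 0.228, 0.077]
contact_force: [0.5, 0.4, -4.7]
width: 0.0398
time: 17.32
ee_pos: [0.5538, 0.1593, 0.1094]
eef_rot: [0.62, 0.746, 0.185, 0.154]
contact_force: [0.2, -0.1, -3.1]
width: 0.0401
t 17.32 TCP bed [-12.4 -26.7  73.9] toolx [ 0.002  1.    -0.002] toolz [-0.002 -0.002 -1.   ] F bed [-1.2 -0.1 -2.8] w 40.1 j [ 0.11  0.04  2.04  0.06  0.58 -0.12]
world target [0.556 0.157 0.112] rows 2 shift [-0.0011  0.0012 -0.0005] turn [-0.008  0.011 -0.013] total deg [-0.1  0.1 -0.1]
```

View pics/w7.png

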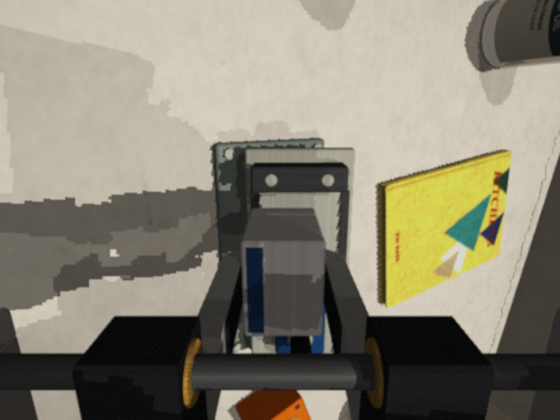

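View pics/w7z.png

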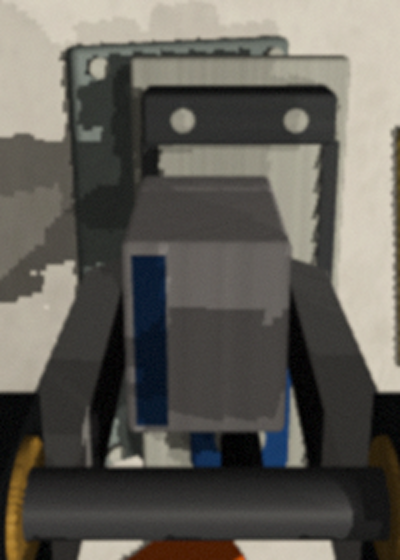

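The window-side stripe is now on the downhill (left) side at image x≈255. Measuring the block in the tool frame.

```bash
python3 - <<'E'
from fit import *
f,o=load("w7")
T=f["T_tool_cam"];F=K(f)
def tool(q,org,s,zt):
    u,v=(np.array(q,float)+.5)/s-.5+org
    d=T[:3,:3]@[(u-f["cx"])/F,(v-f["cy"])/F,1]; C=T[:3,3]; return ((C+d*(zt/1000-C[2])/d[2])*1000).round(1)
for zt in (-27,-29):
  for q in [(124,241),(288,241),(130,431),(285,431)]: print(zt,tool(q,[180,120],2,zt))
# block far bottom edge and fixed jaw
for q in [(143,178),(267,178)]: print("bottom",tool(q,[180,120],2,29))
# fixed jaw near-top edge, bed z 22 ; bed z = TCPz - toolz
for q in [(145,143),(337,143)]: print("fj face",tool(q,[180,120],2,73.9-22))
for q in [(140,88),(336,88)]: print("fj far",tool(q,[180,120],2,73.9-22))
E
```

```text
-27 [ 23.8 -19.4 -27. ]
-27 [ 23.9  18.9 -27. ]
-27 [-28.  -19.6 -27. ]
-27 [-28.   19.9 -27. ]
-29 [ 24.6 -19.2 -29. ]
-29 [ 24.6  18.7 -29. ]
-29 [-26.5 -19.3 -29. ]
-29 [-26.5  19.7 -29. ]
bottom [ 23.  -19.8  29. ]
bottom [23.  18.8 29. ]
fj face [ 28.7 -20.9  51.9]
fj face [28.8 44.4 51.9]
fj far [ 47.5 -22.1  51.9]
fj far [47.5 43.1 51.9]
```

```bash
python3 -m crank '[[0.002,0.004,0,0,0,0,255],[0,0,0.008,0,0,0,255],[0,0,0.008,0,0,0,255],[0,0,0.008,0,0,0,255],[0,0,0.008,0,0,0,255],[0,0,0.006,0,0,0,255],[0,0,0,0,0,0,255]]'
python3 - <<'E'
from fit import *
bedpose(); shot("wrist","w8"); shot("scene","s8",(150,400,120,290),3)
E
```

```text
time: 18.25
ee_pos: [0.5744, 0.1652, 0.0775]
eef_rot: [0.62, 0.746, 0.185, 0.154]
contact_force: [-0.1, -0.8, -3.8]
width: 0.0397
t 18.25 TCP bed [ -8.6 -24.7  35.7] toolx [ 0.001  1.    -0.002] toolz [-0.002 -0.002 -1.   ] F bed [-2.  -0.7 -3.2] w 39.7 j [ 0.12  0.14  2.01  0.06  0.5  -0.11]
```

View pics/w8.png

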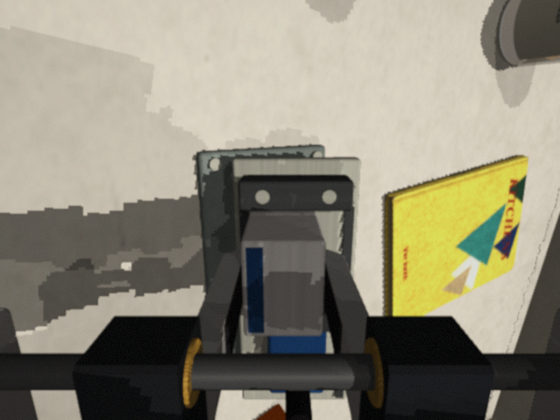

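View pics/s8.png

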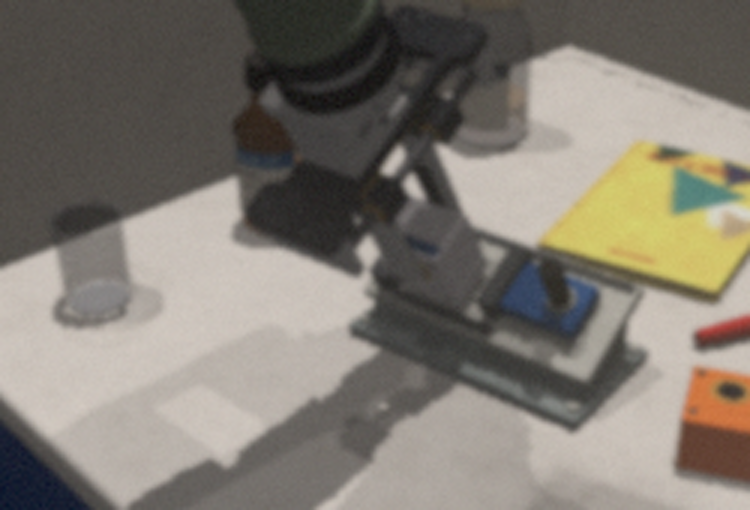

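The block, with its stripe downhill, sits between the fixed jaw (240–350, 178–212) and the open sliding jaw, about 6 mm above the bed. Lowering gently to contact.

```bash
python3 -m crank '[[0,0,0.003,0,0,0,255],[0,0,0.002,0,0,0,255],[0,0,0,0,0,0,255]]';python3 - <<'E'
from fit import *
bedpose()
E
```

```text
time: 18.73
ee_pos: [0.577, 0.1656, 0.0737]
eef_rot: [0.62, 0.746, 0.185, 0.155]
contact_force: [-0.2, -0.5, -2.8]
width: 0.0399
t 18.73 TCP bed [ -8.1 -24.8  31.2] toolx [ 0.001  1.    -0.002] toolz [-0.001 -0.002 -1.   ] F bed [-1.5 -0.5 -2.3] w 39.9 j [ 0.12  0.15  2.01  0.06  0.49 -0.11]
```

```bash
python3 -m crank '[[0,0,0.001,0,0,0,255],[0,0,0.001,0,0,0,255],[0,0,0,0,0,0,255]]';python3 - <<'E'
from fit import *
bedpose()
E
```

```text
time: 19.1
ee_pos: [0.578, 0.1658, 0.0723]
eef_rot: [0.62, 0.746, 0.186, 0.155]
contact_force: [-1.6, -1.3, -1.1]
width: 0.0397
t 19.1 TCP bed [ -7.9 -24.8  29.4] toolx [ 0.001  1.    -0.002] toolz [-0.    -0.002 -1.   ] F bed [-2.1 -1.  -0.1] w 39.7 j [ 0.12  0.16  2.01  0.06  0.49 -0.11]
```

```bash
python3 -m crank '[[0,0,0.0005,0,0,0,255],[0,-0.001,0,0,0,0,255],[0,-0.001,0,0,0,0,255],[0,0,0,0,0,0,255]]';python3 - <<'E'
from fit import *
bedpose()
E
```

```text
time: 19.6
ee_pos: [0.5779, 0.1657, 0.0721]
eef_rot: [0.62, 0.746, 0.187, 0.156]
contact_force: [-1.2, -0.4, 4.4]
width: 0.0397
t 19.6 TCP bed [ -8.  -24.8  29.3] toolx [ 0.001  1.    -0.002] toolz [ 0.003 -0.002 -1.   ] F bed [ 0.9 -0.2  4.5] w 39.7 j [ 0.12  0.16  2.01  0.06  0.48 -0.12]
```

```bash
python3 -m crank '[[0,-0.001,0,0,0,0,255],[0,-0.001,0,0,0,0,255],[0,0,0,0,0,0,255]]';python3 - <<'E'
from fit import *
bedpose()
E
```

```text
time: 19.98
ee_pos: [0.5766, 0.1654, 0.0714]
eef_rot: [0.62, 0.746, 0.187, 0.156]
contact_force: [0.6, 0.8, 4.5]
width: 0.0396
t 19.98 TCP bed [ -9.6 -24.9  29.4] toolx [ 0.001  1.    -0.002] toolz [ 0.004 -0.002 -1.   ] F bed [2.7 0.7 3.7] w 39.6 j [ 0.12  0.16  2.01  0.06  0.48 -0.12]
```

```bash
python3 -m crank '[[0,-0.001,0,0,0,0,255],[0,-0.001,0,0,0,0,255],[0,0,0,0,0,0,255]]';python3 - <<'E'
from fit import *
bedpose();f,o=shot("wrist","w9")
im=f["image"][120:400,180:380,::-1]; cv2.imwrite("pics/w9z.png",cv2.resize(im,None,fx=2,fy=2,interpolation=cv2.INTER_CUBIC))
E
```

```text
time: 20.35
ee_pos: [0.5758, 0.1652, 0.0711]
eef_rot: [0.62, 0.746, 0.188, 0.157]
contact_force: [5.0, 1.9, 4.3]
width: 0.0399
t 20.35 TCP bed [-10.4 -25.   29.4] toolx [ 0.001  1.    -0.002] toolz [ 0.006 -0.002 -1.   ] F bed [6.7 0.9 1.3] w 39.9 j [ 0.12  0.16  2.02  0.07  0.48 -0.12]
```

View pics/w9z.png

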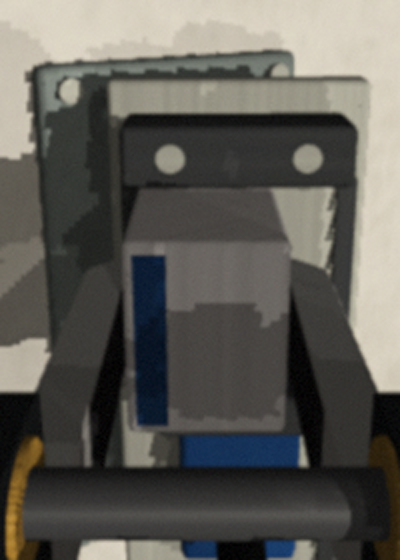

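Lip contact at bed x = −10.4 (expected −10), with 6.7 N sideways. The stripe is downhill and the block is near the fixed jaw. Releasing and rising.

```bash
python3 -m crank '[[0,0,0,0,0,0,200],[0,0,0,0,0,0,100],[0,0,0,0,0,0,0],[0,0,0,0,0,0,0],[0,0,0,0,0,0,0],[0,0,0,0,0,0,0]]';python3 - <<'E'
from fit import *
bedpose();f,o=shot("wrist","w10")
im=f["image"][120:400,180:380,::-1]; cv2.imwrite("pics/w10z.png",cv2.resize(im,None,fx=2,fy=2,interpolation=cv2.INTER_CUBIC))
shot("side","side10",(260,360,140,250),6)
E
```

```text
time: 21.15
ee_pos: [0.5723, 0.1648, 0.0682]
eef_rot: [0.62, 0.746, 0.185, 0.154]
contact_force: [0.0, 0.5, 0.1]
width: 0.0866
t 21.15 TCP bed [-14.8 -24.7  28.5] toolx [ 0.001  1.    -0.002] toolz [-0.002 -0.002 -1.   ] F bed [0.1 0.5 0. ] w 86.6 j [ 0.12  0.16  2.02  0.07  0.48 -0.12]
```

View pics/w10z.png

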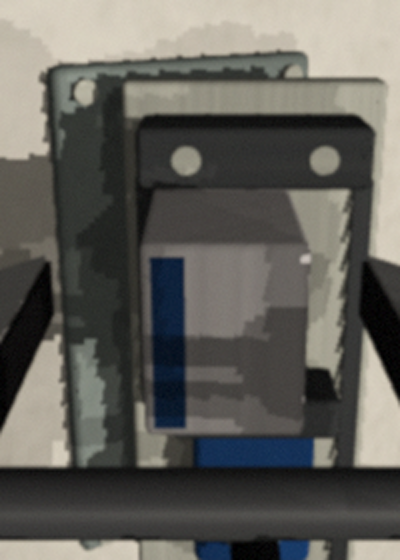

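View pics/side10.png

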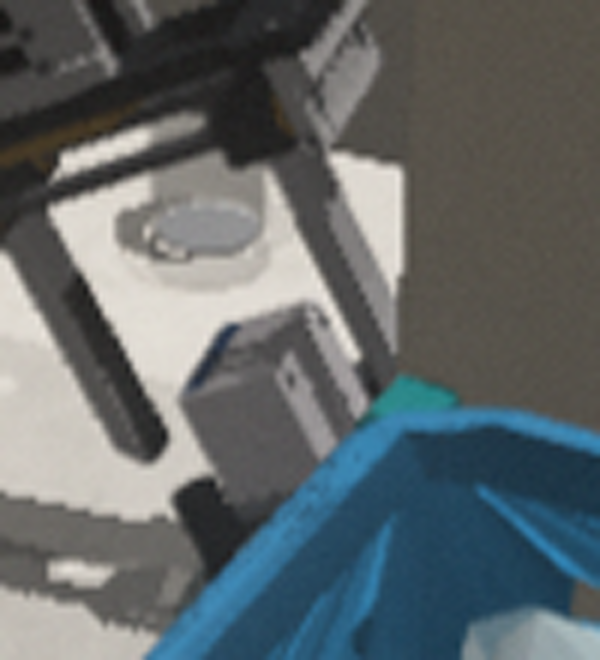

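The block stands flat and free, window stripe to the front. Now rise and go to the post (it was left at bed y ≈ −119).

```bash
python3 -m crank '[[0,0,-0.015,0,0,0,0],[0,0,-0.03,0,0,0,0],[0,0,-0.03,0,0,0,0],[-0.015,0.003,0,0,0,0,0],[-0.02,0.003,0,0,0,0,0],[-0.02,0.003,0,0,0,0,0],[-0.02,0.003,0,0,0,0,0],[-0.019,0.003,0,0,0,0,0],[0,0,0,0,0,0,0]]';python3 - <<'E'
from fit import *
bedpose();f,o=shot("wrist","w11"); plan(0.5,-119,26,90,6)
E
```

```text
time: 22.38
ee_pos: [0.5691, 0.0675, 0.1426]
eef_rot: [0.621, 0.746, 0.186, 0.155]
contact_force: [0.1, 1.3, -0.0]
width: 0.0939
t 22.38 TCP bed [   1.4 -119.8  104.1] toolx [ 0.003  1.    -0.003] toolz [ 0.    -0.003 -1.   ] F bed [ 0.3  1.2 -0.2] w 93.9 j [-0.12 -0.03  2.02  0.22  0.68 -0.44]
world target [0.604 0.075 0.073] rows 6 shift [ 0.     -0.0001  0.013 ] turn [-0.001  0.004 -0.005] total deg [-0.   0.1 -0.2]
```

View pics/w11.png

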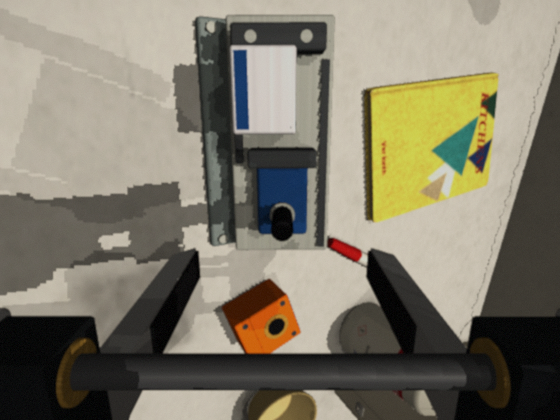

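The block top (233–296, 44–133) has its stripe on the downhill side, the jaw plate is at row 158 and the post at (282,222), on the fingers' centre line. Descend and grip the post.

```bash
python3 -m crank '[[0,0,0.013,0,0,0,80],[0,0,0.013,0,0,0,120],[0,0,0.013,0,0,0,120],[0,0,0.013,0,0,0,120],[0,0,0.013,0,0,0,120],[0,0,0.013,0,0,0,120],[0,0,0,0,0,0,255],[0,0,0,0,0,0,255],[0,0,0,0,0,0,255],[0,0,0,0,0,0,255]]'
python3 -m crank '[[0,0,0,0,0,0,255],[0,0,0,0,0,0,255]]'
python3 - <<'E'
from fit import *
bedpose()
E
```

```text
time: 23.68
ee_pos: [0.6042, 0.075, 0.0736]
eef_rot: [0.62, 0.746, 0.185, 0.155]
contact_force: [-2.9, 0.1, 1.9]
width: 0.0155
time: 23.92
ee_pos: [0.6043, 0.075, 0.0736]
eef_rot: [0.62, 0.746, 0.185, 0.155]
contact_force: [-5.7, -1.9, 5.5]
width: 0.0151
t 23.93 TCP bed [   0.7 -118.9   26.3] toolx [ 0.001  1.    -0.002] toolz [-0.001 -0.002 -1.   ] F bed [-2.7 -0.9  7.6] w 15.1 j [-0.09  0.17  1.99  0.25  0.52 -0.47]
```

```bash
python3 -m crank '[[0.001,0,0,0,0,0,255],[0.002,0,0,0,0,0,255],[0.002,0,0,0,0,0,255],[0.002,0,0,0,0,0,255],[0.001,0,0,0,0,0,255],[0.001,0,0,0,0,0,255]]'
python3 - <<'E'
from fit import *
bedpose();shot("wrist","w12")
E
```

```text
time: 24.68
ee_pos: [0.6028, 0.0828, 0.0735]
eef_rot: [0.62, 0.746, 0.185, 0.155]
contact_force: [-5.7, -5.8, 4.6]
width: 0.0156
t 24.68 TCP bed [   0.7 -111.    26.3] toolx [ 0.001  1.    -0.004] toolz [-0.001 -0.004 -1.   ] F bed [-3.7 -4.7  7.2] w 15.6 j [-0.07  0.17  1.99  0.24  0.52 -0.43]
```

View pics/w12.png

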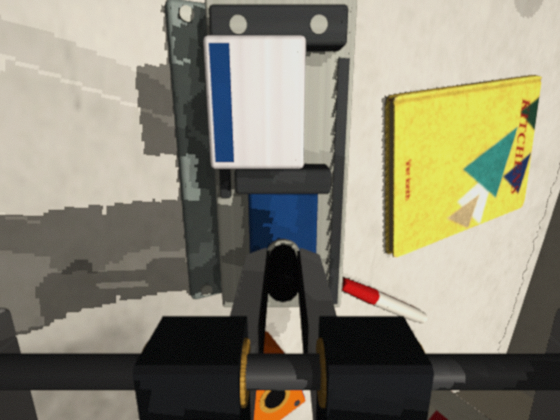

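The jaw plate approaches the block; block top (205–305, 37–168) is square to the bed. Continuing 1 mm steps.

```bash
for i in 1; do python3 -m crank '[[0.001,0,0,0,0,0,255],[0.001,0,0,0,0,0,255],[0.001,0,0,0,0,0,255]]'; done
python3 - <<'E'
from fit import *
bedpose()
E
```

```text
time: 25.1
ee_pos: [0.6023, 0.0857, 0.0736]
eef_rot: [0.62, 0.746, 0.185, 0.155]
contact_force: [-6.0, -7.1, 6.0]
width: 0.0159
t 25.1 TCP bed [   0.7 -108.    26.3] toolx [ 0.001  1.    -0.004] toolz [-0.001 -0.004 -1.   ] F bed [-3.5 -5.8  8.7] w 15.9 j [-0.07  0.17  1.99  0.23  0.52 -0.42]
```

```bash
python3 -m crank '[[0.001,0,0,0,0,0,255],[0.001,0,0,0,0,0,255]]'
python3 - <<'E'
from fit import *
bedpose()
E
```

```text
time: 25.35
ee_pos: [0.6019, 0.0877, 0.0735]
eef_rot: [0.62, 0.746, 0.185, 0.155]
contact_force: [-6.1, -6.2, 6.1]
width: 0.0153
t 25.35 TCP bed [   0.7 -106.    26.3] toolx [ 0.001  1.    -0.004] toolz [-0.001 -0.004 -1.   ] F bed [-3.5 -5.   8.8] w 15.3 j [-0.06  0.17  1.99  0.23  0.52 -0.42]
```

```bash
python3 -m crank '[[0.001,0,0,0,0,0,255],[0,0,0,0,0,0,255]]'
python3 -m crank '[[0.0005,0,0,0,0,0,255],[0.0005,0,0,0,0,0,255]]'
python3 - <<'E'
from fit import *
bedpose();f,o=shot("wrist","w13")
cv2.imwrite("pics/w13z.png",cv2.resize(f["image"][0:200,170:360,::-1],None,fx=3,fy=3,interpolation=cv2.INTER_CUBIC))
E
```

```text
time: 25.6
ee_pos: [0.6017, 0.0888, 0.0735]
eef_rot: [0.62, 0.746, 0.185, 0.155]
contact_force: [-6.4, -6.1, 5.7]
width: 0.0158
time: 25.85
ee_pos: [0.6017, 0.0889, 0.0736]
eef_rot: [0.62, 0.746, 0.185, 0.156]
contact_force: [-6.0, -10.5, 3.8]
width: 0.0151
t 25.85 TCP bed [   0.7 -104.8   26.3] toolx [ 0.     1.    -0.005] toolz [-0.001 -0.005 -1.   ] F bed [-5.1 -9.2  7.1] w 15.1 j [-0.06  0.17  1.99  0.22  0.52 -0.41]
```

View pics/w13z.png

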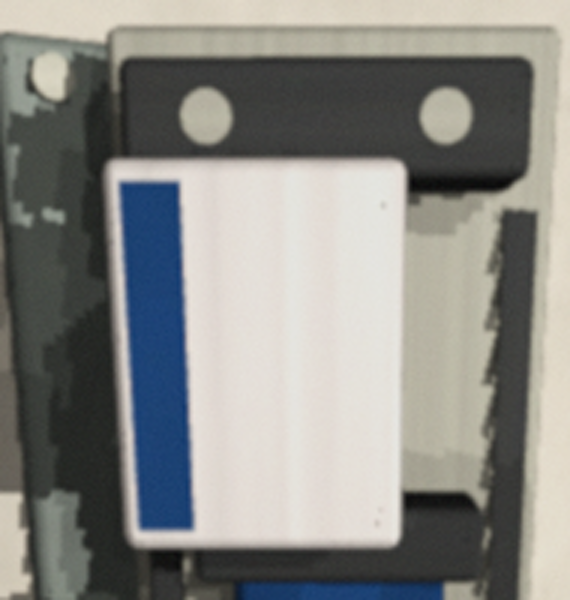

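```bash
python3 -m crank '[[0.0005,0,0,0,0,0,255],[0,0,0,0,0,0,255]]'
python3 - <<'E'
from fit import *
bedpose()
E
```

```text
time: 26.15
ee_pos: [0.6017, 0.0891, 0.0736]
eef_rot: [0.62, 0.746, 0.184, 0.156]
contact_force: [-6.4, -9.9, 5.7]
width: 0.0155
t 26.15 TCP bed [   0.8 -104.5   26.3] toolx [ 0.     1.    -0.005] toolz [-0.001 -0.005 -1.   ] F bed [-4.5 -8.6  8.8] w 15.5 j [-0.06  0.17  1.99  0.22  0.52 -0.41]
```

```bash
python3 -m crank '[[0.0005,0,0,0,0,0,255],[0,0,0,0,0,0,255]]'
python3 - <<'E'
from fit import *
bedpose()
E
```

```text
time: 26.4
ee_pos: [0.6016, 0.0896, 0.0736]
eef_rot: [0.62, 0.746, 0.184, 0.156]
contact_force: [-6.8, -10.1, 5.8]
width: 0.0155
t 26.4 TCP bed [   0.8 -104.1   26.3] toolx [ 0.     1.    -0.005] toolz [-0.001 -0.005 -1.   ] F bed [-4.8 -8.7  9.1] w 15.5 j [-0.06  0.17  1.99  0.22  0.52 -0.41]
```

```bash
python3 -m crank '[[0.0005,0,0,0,0,0,255],[0.0005,0,0,0,0,0,255],[0,0,0,0,0,0,255]]'
python3 - <<'E'
from fit import *
bedpose()
E
```

```text
time: 26.78
ee_pos: [0.6014, 0.0904, 0.0736]
eef_rot: [0.62, 0.746, 0.184, 0.156]
contact_force: [-5.4, -11.0, 5.8]
width: 0.0156
t 26.77 TCP bed [   0.7 -103.2   26.3] toolx [ 0.     1.    -0.005] toolz [-0.001 -0.005 -1.   ] F bed [-3.7 -9.8  8.6] w 15.6 j [-0.05  0.17  1.99  0.22  0.51 -0.4 ]
```

```bash
python3 -m crank '[[0.0005,0,0,0,0,0,255],[0,0,0,0,0,0,255]]'
python3 - <<'E'
from fit import *
bedpose()
E
```

```text
time: 27.02
ee_pos: [0.6014, 0.0905, 0.0736]
eef_rot: [0.62, 0.746, 0.184, 0.156]
contact_force: [-6.7, -13.4, 6.0]
width: 0.0154
t 27.02 TCP bed [   0.8 -103.2   26.3] toolx [ 0.     1.    -0.006] toolz [-0.001 -0.006 -1.   ] F bed [ -5.2 -11.9   9.6] w 15.4 j [-0.05  0.17  1.99  0.22  0.51 -0.4 ]
```

```bash
python3 -m crank '[[0.0005,0,0,0,0,0,255],[0,0,0,0,0,0,255]]'
python3 - <<'E'
from fit import *
bedpose();f,o=shot("wrist","w14")
cv2.imwrite("pics/w14z.png",cv2.resize(f["image"][0:200,170:360,::-1],None,fx=3,fy=3,interpolation=cv2.INTER_CUBIC))
E
```

```text
time: 27.28
ee_pos: [0.6014, 0.0905, 0.0736]
eef_rot: [0.62, 0.746, 0.184, 0.157]
contact_force: [-6.6, -15.4, 5.5]
width: 0.015
t 27.27 TCP bed [   0.7 -103.2   26.3] toolx [ 0.     1.    -0.007] toolz [-0.001 -0.007 -1.   ] F bed [ -5.7 -13.9   9.2] w 15.0 j [-0.05  0.17  1.99  0.21  0.51 -0.4 ]
```

View pics/w14z.png

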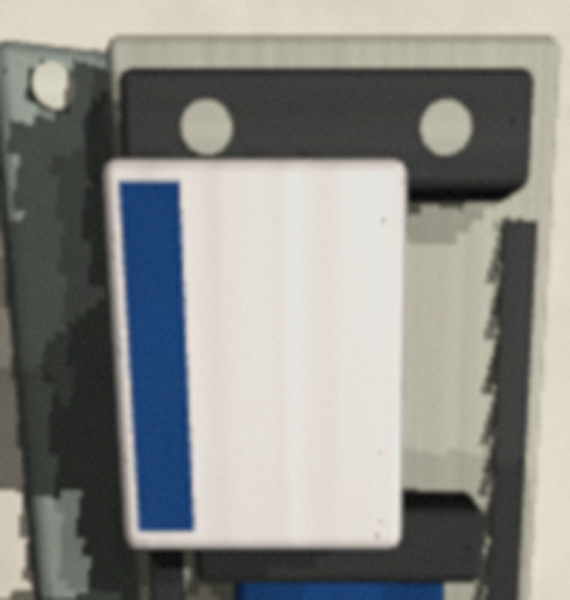

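Hard stop at bed y = −103.2: the force climbs to about 14 N with no further motion, and the block top stays square. Easing off slightly, releasing the post and rising.

```bash
python3 -m crank '[[-0.0005,0,0,0,0,0,255],[0,0,0,0,0,0,200],[0,0,0,0,0,0,120],[0,0,0,0,0,0,0],[0,0,0,0,0,0,0],[0,0,0,0,0,0,0],[0,0,-0.02,0,0,0,0],[0,0,-0.03,0,0,0,0],[0,0,-0.03,0,0,0,0],[0,0,0,0,0,0,0]]'
python3 - <<'E'
from fit import *
bedpose();f,o=shot("wrist","w15")
cv2.imwrite("pics/w15z.png",cv2.resize(f["image"][0:280,170:360,::-1],None,fx=2.1,fy=2.1,interpolation=cv2.INTER_CUBIC))
E
```

```text
time: 28.58
ee_pos: [0.5657, 0.0865, 0.1466]
eef_rot: [0.62, 0.746, 0.187, 0.157]
contact_force: [0.6, 0.4, 0.4]
width: 0.0937
t 28.57 TCP bed [   3.4 -100.5  107.6] toolx [ 0.001  1.    -0.003] toolz [ 0.005 -0.003 -1.   ] F bed [0.8 0.3 0. ] w 93.7 j [-0.07 -0.04  2.03  0.19  0.68 -0.37]
```

View pics/w15z.png

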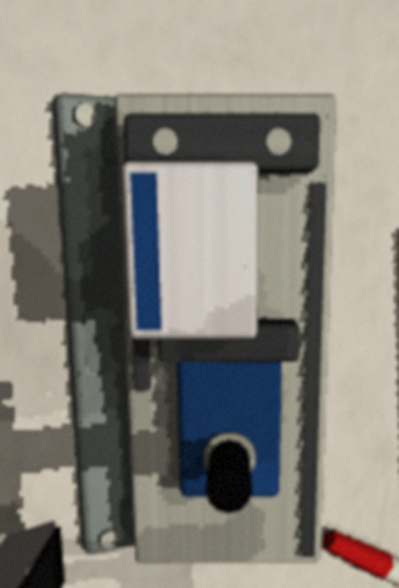

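```bash
python3 - <<'E'
from fit import *
f,o=load("w15")
Rm=bedR(BED[2]);o0=np.r_[BED[:2],.05]
for n,z,q in [("UL",58,(126,163)),("UR",58,(257,163)),("LL",58,(133,338)),("LR",58,(257,338)),("post",56,(229,490)),("fjfarL",22,(126,116)),("fjfarR",22,(320,116)),("fjnearR",22,(320,172)),("lipinner top",6,(122,400)),("jawbackR",22,(297,360)),("jawbackL",22,(160,360))]:
    u,v=(np.array(q)+.5)/2.1-.5+[170,0]
    C,d=ray(f,u,v,o); Cb=(C-o0)@Rm; db=d@Rm; print(n,((Cb+db*(z/1000-Cb[2])/db[2])*1000).round(1))
R0=R.from_quat(o["eef_rot"]).as_matrix(); print("shift tool for world (-.12,-.25,.12):",(R0.T@np.array([-.12,-.25,.12])).round(3))
E
```

```text
UL [-29.    0.4  58. ]
UR [ 9.3  0.4 58. ]
LL [-29.  -50.7  58. ]
LR [  9.7 -50.8  58. ]
post [   0.7 -102.    56. ]
fjfarL [-33.2  17.7  22. ]
fjfarR [31.3 17.7 22. ]
fjnearR [31.8  0.3 22. ]
lipinner top [-41.5 -82.8   6. ]
jawbackR [ 25.5 -64.2  22. ]
jawbackL [-24.5 -64.1  22. ]
shift tool for world (-.12,-.25,.12): [-0.224 -0.088 -0.183]
```

Measured block top: x −29 to 9.5, y 0.4 to −50.8 (ideal −30 to 10 and 0 to −52), within calibration error. The arm goes clear for a front view.

```bash
python3 -m crank '[[0,0,-0.025,0,0,0,0],[-0.028,-0.011,-0.021,0,0,0,0],[-0.028,-0.011,-0.021,0,0,0,0],[-0.028,-0.011,-0.021,0,0,0,0],[-0.028,-0.011,-0.021,0,0,0,0],[-0.028,-0.011,-0.021,0,0,0,0],[-0.028,-0.011,-0.021,0,0,0,0],[-0.028,-0.011,-0.021,0,0,0,0],[0,0,0,0,0,0,0]]'
python3 - <<'E'
from fit import *
bedpose();shot("scene","s16");f,o=shot("scene","s17",(150,400,120,290),3);shot("side","side16",(260,360,140,250),6)
E
```

```text
time: 29.75
ee_pos: [0.4541, -0.1357, 0.2599]
eef_rot: [0.622, 0.745, 0.185, 0.155]
contact_force: [-0.5, 0.6, -0.5]
width: 0.0942
t 29.75 TCP bed [ -76.6 -298.1  278.4] toolx [ 0.006  1.    -0.004] toolz [-0.    -0.004 -1.   ] F bed [-0.6  0.6 -0.3] w 94.2 j [-0.76 -0.36  2.04  0.42  1.19 -1.05]
```

View pics/s16.png

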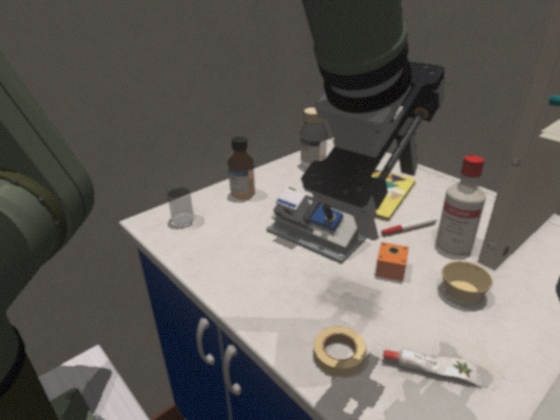

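View pics/s17.png

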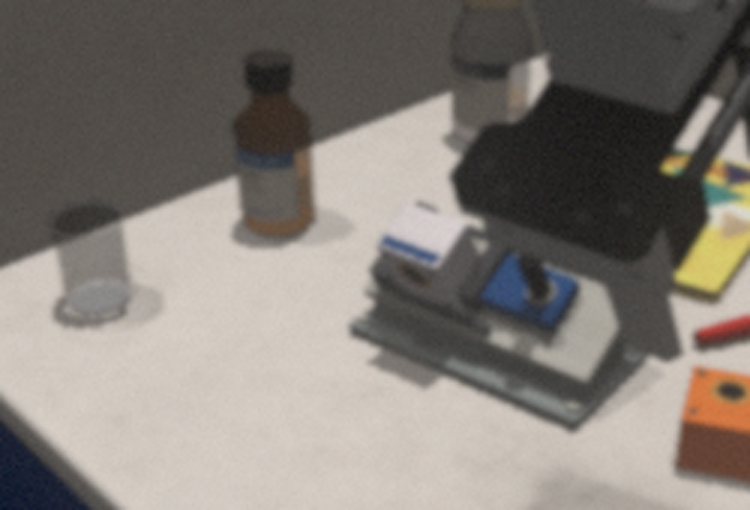

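View pics/side16.png

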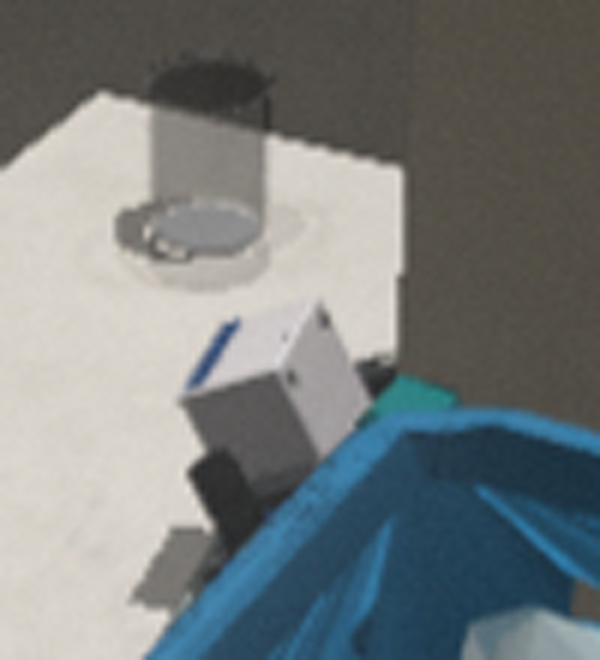

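The window is on the front face at crop (410,270), and the beaker, bottle, tape and orange look-alike stand where they were. I'll take one look from downhill at the block–lip joint.

```bash
python3 - <<'E'
from fit import *
plan(-40,-105,130,90,8)
E
```

```text
world target [0.519 0.073 0.146] rows 8 shift [0.0237 0.0046 0.0184] turn [-0.003 -0.001 -0.003] total deg [-0.1 -0.  -0.1]
```

```bash
python3 -m crank '[[0.0237,0.0046,0.0184,0,0,0,0],[0.0237,0.0046,0.0184,0,0,0,0],[0.0237,0.0046,0.0184,0,0,0,0],[0.0237,0.0046,0.0184,0,0,0,0],[0.0237,0.0046,0.0184,0,0,0,0],[0.0237,0.0046,0.0184,0,0,0,0],[0.0237,0.0046,0.0184,0,0,0,0],[0.0237,0.0046,0.018,0,0,0,0],[0,0,0,0,0,0,0]]'
python3 - <<'E'
from fit import *
bedpose();f,o=shot("wrist","w18")
cv2.imwrite("pics/w18z.png",cv2.resize(f["image"][30:190,240:400,::-1],None,fx=3.5,fy=3.5,interpolation=cv2.INTER_CUBIC))
E
```

```text
time: 31.02
ee_pos: [0.5168, 0.0749, 0.1447]
eef_rot: [0.618, 0.749, 0.185, 0.152]
contact_force: [-0.1, -1.4, 0.5]
width: 0.0944
t 31.02 TCP bed [ -41.8 -102.8  129.4] toolx [-0.003  1.     0.002] toolz [-0.005  0.002 -1.   ] F bed [-0.  -1.4  0.6] w 94.4 j [-0.12 -0.15  2.13  0.22  0.71 -0.44]
```

View pics/w18.png

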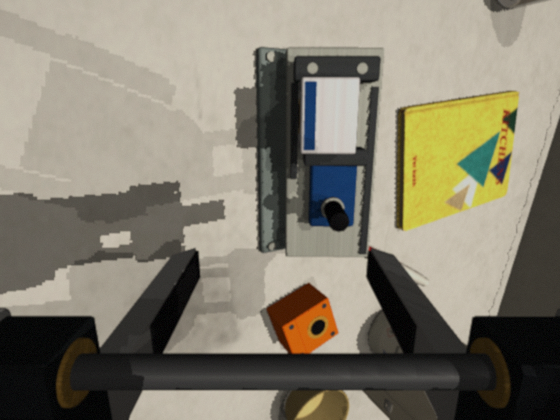

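View pics/w18z.png

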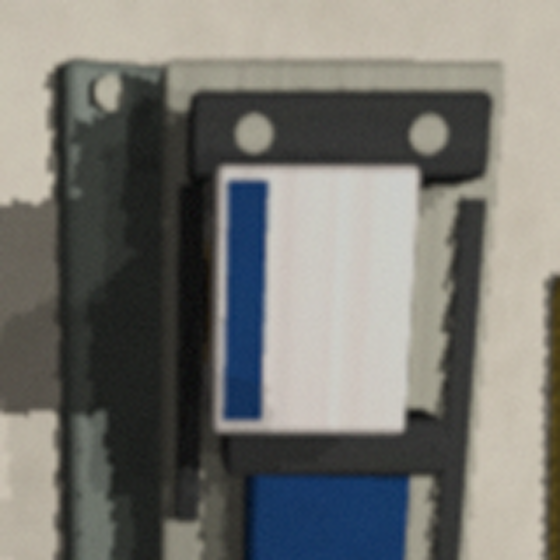

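```bash
python3 - <<'E'
from fit import *
f,o=load("w18")
cv2.imwrite("pics/w18q.png",cv2.resize(np.clip(f["image"][70:185,285:310,::-1].astype(float)*3,0,255).astype(np.uint8),None,fx=16,fy=5,interpolation=cv2.INTER_CUBIC))
for v in (85,95,110,125,140,150,160,170): print(v,f["image"][v,288:308].astype(int).sum(1))
Rm=bedR(BED[2]);o0=np.r_[BED[:2],.05]
for n,z,q in [("top F fj",58,(217,168)),("top F jaw",58,(213,432)),("top B",58,(420,168)),("lip out",6,(177,480)),("lip in",6,(200,480)),("fjL",22,(192,95)),("fjR",22,(490,95)),("bedL",0,(165,65)),("bedR",0,(502,65))]:
    u,v=(np.array(q)+.5)/3.5-.5+[240,30]
    C,d=ray(f,u,v,o); Cb=(C-o0)@Rm; db=d@Rm; print(n,((Cb+db*(z/1000-Cb[2])/db[2])*1000).round(1))
E
```

```text
85 [151 153 123  89  59  57  41  47  46  54  89 100 120 220 366 481 444 304
 197 174]
95 [148 143 127  87  52  52  50  53  48  65 116 140 155 236 369 490 425 275
 182 177]
110 [146 146 116  64  46  49  49  54  54  54  39  77 153 288 434 520 410 234
 176 188]
125 [139 143 114  74  55  43  40  49  55  70  63 102 186 325 450 467 340 218
 174 184]
140 [146 131  97  64  37  47  47  48  49  81 108 141 204 330 431 389 266 168
 151 157]
150 [146 134 102  60  48  52  68  57  69 105 134 148 219 345 462 456 422 405
 400 398]
160 [143 139  85  59  56  55  53  57  94 158 185 189 189 184 164  99  73  88
 120 126]
170 [167 136 105 113 127 146 148 157 170 210 208 206 239 252 224 202 188 170
 148 158]
top F fj [-30.   0.  58.]
top F jaw [-29.8 -50.5  58. ]
top B [ 9.   0.2 58. ]
lip out [-36.2 -68.7   6. ]
lip in [-30.4 -68.7   6. ]
fjL [-34.1  17.7  22. ]
fjR [30.5 17.9 22. ]
bedL [-39.8  26.9   0. ]
bedR [38.2 27.2  0. ]
```

View pics/w18q.png

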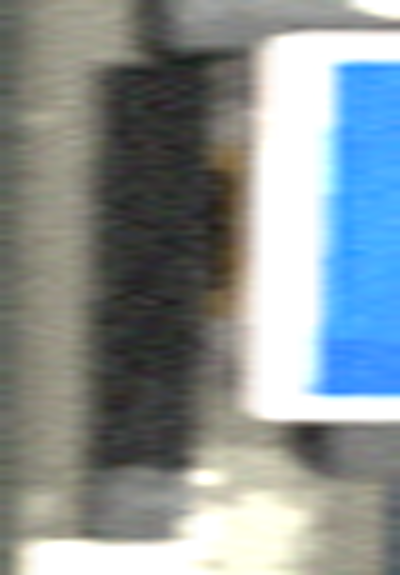

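The view from downhill shows the lip's inner edge at x = −30.4 and the block's front face at −29.9, so they meet within measuring error. The brass-rimmed window is on that front face. The robot touches nothing, so I'm handing in.

```bash
python3 -c "
from rig import *
print(job_done()); print(get_obs()['time'])"
```

```text
the job is handed in; nothing more can be done
None
the job is handed in; nothing more can be done
```

The cell block is back in the clamp a quarter turn round, with its window looking down the slope. I handed the job in at about 31 s of the 53 s allowed.

**What I did:** I pulled the jaw back about 26 mm by its black post, then lifted the block out and turned it. I set it flat on the bed and slid it down until the lip stopped it, at about 7 N. Then I pushed the jaw up by the post until it stopped moving while the force rose to about 14 N. That includes the jaw's own 5 N friction. I let go of the post and moved clear.

**Last checks:**

| Check | Measured in bed coordinates | Ideal |
|---|---|---|
| Block top, across the slope | y +0.4 to −50.8 mm | 0 to −52 mm |
| Block top, along the slope | x −29.9 to 9 mm | −30 to 10 mm |
| Lip inner face | x −30.4 mm | −30 mm |

- **Position:** the differences of about 1 mm are within the camera calibration error. A gap of up to about 0.5 mm at the lip can't be ruled out from the pictures.
- **Jaw:** both camera measurements of the final jaw position read 1 to 2 mm tighter than the nominal 52 mm, which isn't possible with the block in place. I judged it snug from the force and the hard stop.
- **Window:** its brass rim is visible on the front face.
- **Surroundings:** the beaker, bottle, tape and orange look-alike show no visible change in the scene view.

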